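# Load and lock the sample shaker

## Robot

A 7-joint arm with a two-finger parallel gripper is mounted at the origin on the work surface. World frame = base frame: x ahead of the robot, y to its left, z up, the work surface at z = 0. Lengths are in m, angles in rad, forces in N, time in s.
With the tool pointing down it reaches from about 0.425 to 0.875 m from the base axis. Payload 4.7 kg.
Tool frame: the origin (TCP) lies between the finger pads; the fingertips stand 19 mm ahead of it and the grasp point (between the pads) is the TCP (ctrl.tip_extent is the distance from the TCP to the fingertips, in m); z points along the fingers, y is the line along which they close (so a half turn about z gives the same grasp; the last joint's range is limited). The gripper opens to 87 mm and grips with 3 to 60 N. Pads are 19 mm wide; open, the fingers measure 117 mm over their backs; the gripper's body (75 mm by 190 mm) begins 51 mm behind the grasp point.
Start: joints at [1.192, 0.321, -0.07, 1.45, 0.023, 1.371, -0.057], TCP at [0.249, -0.601, 0.242] pointing down, gripper open.
Joint ranges: [-2.86, 2.86], [-0.3, 2.09], [-1.38, 1.24], [0.06, 2.45], [-1.56, 4.7], [0.09, 2.05], [-2.69, 2.69]. Speed limits (rad/s): [2.57, 2.57, 3.14, 3.14, 3.14, 3.14, 3.14].

## Interface

Orientations are given as a rotation vector (axis times angle).
In Python, from bench import ctrl gives the robot as it stands.
- The arm moves only by the shell command python3 -m crank 'ROWS' [OPENING] [FORCE]. ROWS is JSON, a list of rows, each an object of numbers: "tx", "ty", "tz": the shift along the tool's x, y, z in mm; "turn": the turn about the tool's z in units of 5 degrees (1.0 is 5 degrees). In form: [{"tx": .., "ty": .., "tz": .., "turn": ..}, ...]. A call has 1 to 5 rows; each row is the pose to reach, as a shift and turn from the pose commanded when the call began, along the tool's axes at that moment; what a row does not reach only later rows make up. A row lasts 1/8 s, in which the tool goes at most 62.5 mm and 10.7 degrees, less where a joint would pass 70% of its speed; a pose out of reach is approached as far as the arm can. A call with a gripper value outside its range is refused whole. OPENING is the finger opening in mm, from 0 to 87, set as the call begins (- or left out, the last holds). The fingers move at their own pace and stop on an object; FORCE is the grip in N (left out, the last holds). Time passes only in rows, so rows that repeat a pose let the fingers close. It gives the time, the measured TCP pose, the force, the opening and the grip force at its end, in the units of the state.
- ctrl.get_state(): the state, without advancing time (a new reading comes with each control period).
- ctrl.get_image(name): name is "scene" or "top"; returns (picture, depth): 400x640x3 uint8, red, green, blue; 400x640 float32, m along the optical axis (not along the pixel's ray), 0 where there is no reading.
- ctrl.camera_model(name): a dict with "intrinsics" (3x3 intrinsics, pixels), "origin" and "orientation" of the camera in the world. Camera axes: x right, y down, z forward; pixel columns grow to the right and rows downward; lengths in m; the calibration is good to about 2 mm. A picture is of the moment at which its call begins. camera_model takes no time and is no camera call.
- ctrl.close_job(): hands the job in; it is judged then, once.
Trained networks look in the newest picture that a camera, given by its name, has taken for a name from the list of things; names that differ only in an ending like _2 or _b are one class to them, and where a whole thing is asked for, a point or a joint stands for the part that bears it (a point fixed in the world has none). Each returns a list of dicts, best first, with "confidence" (0 to 1); they miss things now and then, are a little off and sometimes report something else, mostly with a low value. They report only what shows in the picture. A call takes as long as a camera call. They do not tell look-alikes from the thing itself.
- ctrl.recognise(camera, query): "xyz" ([x, y, z] in m, in world coordinates, good to about 4 mm: the middle of the surface that is visible of it).
- ctrl.mark_of(camera, query): "xyz" ([x, y, z] in m, in world coordinates, good to about 4 mm: a listed point, or the origin of a listed thing).
The state is a dict: "time": time; "joint_positions": joint angles; "qd": joint speeds; "joint_torque": joint torques, N m; "position": TCP position; "tool_rot": TCP orientation; "ft_force": force on the tool from outside, world axes, zero at the start; "torque": the same for the moment, N m; "grip_width": opening from 0.0 (shut) to 1.0 (fully open); "grip_force": force on a finger pad.
Only numpy, scipy, OpenCV 4.12 (cv2) and the standard library are available. Lean on these libraries where they do the work, as an engineer would, in place of code of your own. Each camera call takes 0.05 s, during which the arm holds its last target. There are 200 camera calls.

## Task

Load the bench shaker with the sample jars: turn the round lock collar from its locked mark to its open mark, swing the hood up fully open, and stand every small squat amber jar that is on the bench upright on the shaker's tray. Then lower the hood gently all the way down onto its stop and turn the collar back so that its pointer meets the locked mark; leave the tall bottle, the stack of tiles and the scraper where they are.

Things in the scene. Friction and masses are not known exactly. Their poses are not given: they have to be found in the camera images.
- shaker: Low grey bench shaker fixed to the bench, 250 (x) by 330 (y) by 50 mm high; place and yaw vary. Origin on the bench; the base spans x -125..125, y -205..125 mm in its frame, its top (deck) at z = 50 mm. Seen from the robot, tray and hood are on its left (+y), with the hinge at the far left along x; hood handle and collar are on its right (-y).
- tray (a point): Centre of the tray floor (53 mm above the bench), axes as the shaker. The flat floor inside the rim is 170 mm (x) by 140 mm (y); the rim is 6 mm thick and 8 mm above the floor. Free from above when the hood is open; 72 mm clear height under the closed hood. A jar standing anywhere inside the rim clears the hood.
- hood_hinge (a point): Point on the hood's hinge line, in its middle; the line runs along the shaker's x axis, 90 mm to the +y side of the tray's centre and 52 mm above the bench. It does not move.
- hood (a joint): Hood angle, rad: 0 = closed on its stop, 1.65 = open stop, opening upward and over to the shaker's +y. Stiff friction hinge: it stays where it is left; 4 to 5 N up at the handle lifts it. Hood 200 (x) by 175 (y) by 80 mm high, clear top and ends, white front, 0.4 kg. While the collar is locked its dog lies over a tongue on the hood's front and the hood cannot rise.
- hood_handle (a point): Middle of the hood's handle: round steel bar 10 mm thick, 90 mm long along the shaker's x, 45 mm out from the hood's front face, carried at both ends. Closed: 30 mm to +x and 220 mm to -y of point hood_hinge, 63 mm above it; it turns with the hood. Can be pinched from above (fingers closing along the shaker's y) with the hood closed or open, and turns between the fingers.
- collar_axis (a point): Fixed point on the lock collar's vertical axis at a good grip height, 95 mm above the bench. The collar is a ribbed aluminium ring, diameter 56 mm, top 107 mm above the bench. Below 73 mm above the bench a flat steel dog sticks out 29 mm on one side and a small black pointer nib on the other side, straight across; a black line on top leads to the pointer.
- collar (a joint): Collar angle, rad: 0 = pointer at the open mark, 1.3 = at the locked mark; grows clockwise seen from above, stays where left, turns from -0.2 to 1.6 (neither mark is at a stop), friction 0.1 N m. At 1.3 the pointer points to the shaker's -y and the dog to +y, over the hood's tongue; the hood must be fully down for the dog to pass over it.
- locked_mark (a point): The locked mark: a black bar 20 by 4 mm on the deck, 46 mm to the shaker's -y side of the collar axis.
- open_mark (a point): The open mark: a black dot of 8 mm on the deck, 44 mm from the collar axis, nearly to its +x side.
- bottle: Tall amber bottle, 64 mm in diameter, 170 mm high, white cap; not part of the job, leave it alone. Origin at the centre of its underside.
- tiles: Stack of four dark brown glazed tiles, 100 by 100 by 48 mm; leave it alone. Origin at the centre of its underside.
- scraper: Scraper lying on the bench, brown handle and steel blade, 170 mm long, 24 mm high; leave it alone. Origin on the bench under its middle.
- jar_1: Small squat straight-sided amber jar with paper label and white screw cap, 56 mm in diameter, 40 mm high, 0.11 to 0.22 kg, standing on the bench at the start; may be absent. Origin at the centre of its underside.
- jar_2: Small squat straight-sided amber jar with paper label and white screw cap, 56 mm in diameter, 40 mm high, 0.11 to 0.22 kg, standing on the bench at the start; may be absent. Origin at the centre of its underside.
- jar_3: Small squat straight-sided amber jar with paper label and white screw cap, 56 mm in diameter, 40 mm high, 0.11 to 0.22 kg, standing on the bench at the start; may be absent. Origin at the centre of its underside.
- jar_4: Small squat straight-sided amber jar with paper label and white screw cap, 56 mm in diameter, 40 mm high, 0.11 to 0.22 kg, standing on the bench at the start; may be absent. Origin at the centre of its underside.
There are look-alikes about, which are no part of the job. Leave any black look-alike of the jar_2 alone. Leave any green look-alike of the jar_4 alone.

How it is judged:
By the outcome, as a careful person would: the job done as asked, in the order asked, and still so for the second after the job is handed in, with the robot touching nothing.
Of jar_1, jar_2, jar_3, jar_4 only 2 to 4 are there at a start; the rules pass over those that are not, and their reading is None.
At some moment in a run one of jar_1, jar_2, jar_3, jar_4 may be knocked a few centimetres aside while the robot is not near it.
It also fails if it takes over 210 s, if anything falls off the work surface, if the arm or the gripper's body presses on something with over 40 N, if the wrist force passes 120 N, or if a joint passes its speed limit or range.

## Working session

There is one attempt and no reset: what is moved stays moved. The work goes in short steps, Python scripts to look and compute and a shell command to move; the robot and the scene stay as the last step left them, time stands still between calls to the robot, and variables do not carry over. Pictures are saved under pics/ and viewed, at most 14 in all, crops included, and the job is handed in when it is done.

```bash
ls; mkdir -p pics
cat > h.py <<'E'
import numpy as np, cv2
from bench import ctrl
from scipy.spatial.transform import Rotation as R
def shot(cam,name=None):
    p,d=ctrl.get_image(cam)
    if name: cv2.imwrite(f'pics/{name}.png',cv2.cvtColor(p,cv2.COLOR_RGB2BGR))
    return p,d
def cam(c):
    m=ctrl.camera_model(c); o=np.array(m['orientation'],float)
    Rm=R.from_rotvec(o).as_matrix() if o.size==3 else o.reshape(3,3)
    return np.array(m['intrinsics']),np.array(m['origin']),Rm
def px(c,P):
    K,o,Rm=cam(c); q=K@(Rm.T@(np.array(P)-o)); return q[:2]/q[2]
def unproj(c,u,v,d):
    K,o,Rm=cam(c); return o+Rm@(np.linalg.inv(K)@[u,v,1])*d
def st():
    s=ctrl.get_state(); print('t',round(s['time'],2),'p',np.round(s['position'],4),'f',np.round(s['ft_force'],1),'w',round(s['grip_width']*87,1),'gf',round(s['grip_force'],1)); return s
def go(P,xaxis=None):
    "shift in tool axes (mm) to world P; turn units to bring tool y to direction (world angle rad)"
    s=ctrl.get_state(); T=R.from_rotvec(s['tool_rot']).as_matrix()
    print('shift mm',np.round(T.T@(np.array(P)-s['position'])*1000,1))
    if xaxis is not None:
        a=T.T@np.array([np.cos(xaxis),np.sin(xaxis),0]); t=np.degrees(np.arctan2(-a[0],a[1])); t=(t+90)%180-90
        print('turn units',round(t/5,2),'j7',s['joint_positions'][6])
E
python3 - <<'E'
from h import *
s=st(); print(R.from_rotvec(s['tool_rot']).as_matrix().round(3))
for c in ('scene','top'):
    shot(c,c+'0'); print(c,cam(c))
    for q in ['shaker','tray','hood_hinge','hood_handle','collar_axis','locked_mark','open_mark','jar_1','bottle','tiles','scraper']:
        for r in ctrl.mark_of(c,q): print(q,np.round(r['xyz'],3),round(r['confidence'],2),px(c,r['xyz']).round())
E
```

```text
pics
t 0.0 p [ 0.2486 -0.6     0.2405] f [0.8 0.5 0.2] w 87.1 gf 0.0
[[ 0.924  0.383 -0.001]
 [ 0.383 -0.924  0.002]
 [-0.    -0.002 -1.   ]]
scene (array([[418.04336766,   0.        , 312.13987663],
       [  0.        , 418.04336766, 202.27919518],
       [  0.        ,   0.        ,   1.        ]]), array([ 1.02078178, -0.44864674,  1.16563325]), array([[ 0.66931768,  0.63647722, -0.38328917],
       [ 0.74297563, -0.57409012,  0.34410427],
       [-0.001028  , -0.51508958, -0.85713574]]))
shaker [0.58  0.073 0.004] 0.82 [341. 208.]
hood_handle [ 0.6   -0.053  0.12 ] 0.79 [317. 217.]
collar_axis [ 0.492 -0.058  0.094] 0.57 [291. 199.]
locked_mark [ 0.49  -0.107  0.052] 0.76 [279. 215.]
open_mark [ 0.548 -0.36   0.001] 0.66 [226. 288.]
open_mark [ 0.531 -0.071  0.05 ] 0.56 [297. 217.]
jar_1 [ 0.524 -0.461 -0.004] 0.92 [192. 305.]
jar_1 [ 0.449 -0.376 -0.004] 0.81 [202. 268.]
jar_1 [ 0.4   -0.26   0.003] 0.76 [224. 233.]
jar_1 [ 0.534 -0.272 -0.001] 0.56 [247. 266.]
jar_1 [ 0.598 -0.052  0.117] 0.36 [317. 217.]
bottle [ 0.688 -0.326  0.002] 0.6 [265. 316.]
tiles [ 0.371  0.276 -0.00
[... 529 characters left out ...]
7  0.074 -0.001] 0.59 [277. 175.]
hood_hinge [0.579 0.17  0.05 ] 0.8 [238. 172.]
hood_handle [ 0.599 -0.055  0.113] 0.7 [326. 156.]
collar_axis [ 0.49  -0.058  0.095] 0.71 [329. 201.]
locked_mark [ 0.486 -0.107  0.047] 0.87 [348. 205.]
open_mark [ 0.536 -0.071  0.047] 0.9 [333. 186.]
jar_1 [ 0.548 -0.364 -0.001] 0.96 [445. 182.]
jar_1 [ 0.394 -0.258 -0.   ] 0.96 [408. 242.]
jar_1 [ 0.45  -0.37  -0.004] 0.94 [449. 219.]
jar_1 [ 0.525 -0.46  -0.002] 0.76 [482. 190.]
jar_1 [ 0.534 -0.269 -0.002] 0.55 [409. 188.]
bottle [ 0.686 -0.326  0.   ] 0.74 [427. 131.]
tiles [ 0.368  0.274 -0.004] 0.57 [200. 258.]
tiles [ 0.536 -0.073  0.046] 0.3 [334. 186.]
scraper [ 0.535  0.43  -0.001] 0.72 [141. 195.]
```

View pics/scene0.png

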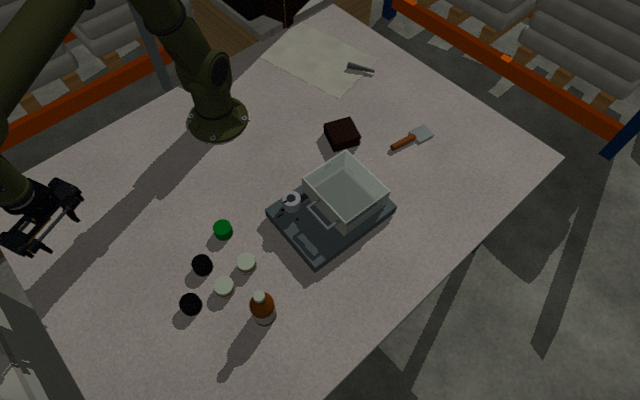

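Run:
```python
import cv2
a=cv2.imread('pics/top0.png')
cv2.imwrite('pics/crop0.png',cv2.resize(a[110:290,300:520],None,fx=3.3,fy=3.3,interpolation=cv2.INTER_CUBIC))
```

```text
(no output)
```

View pics/crop0.png

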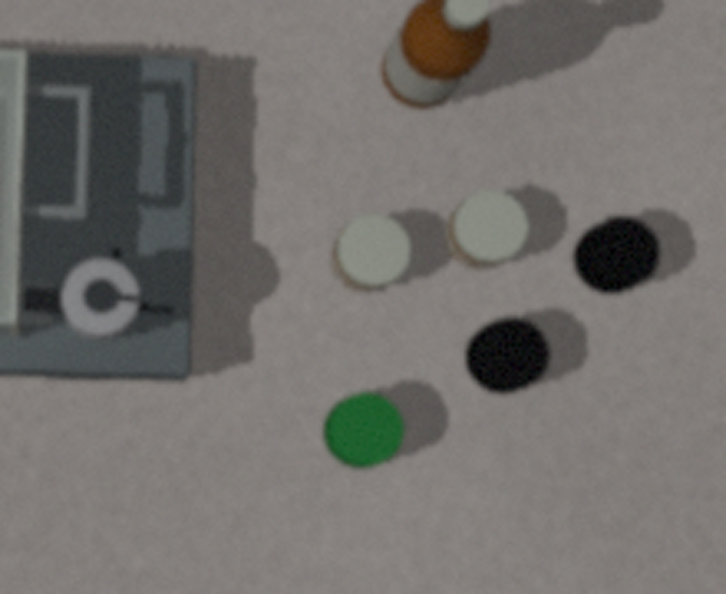

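The white-capped amber jars are at top-crop px (373,250) and (490,228). In the scene picture they sit at (247,262) and (224,286). Three things could be taken for them: the black caps at scene (203,265) and (190,304), the green cap at (223,230), and the bottle's white cap. The close crop confirms there are two amber jars. Next I measure the shaker yaw and the heights.

```bash
cat >> h.py <<'E'
def cloud(c):
    p,d=ctrl.get_image(c); K,o,Rm=cam(c)
    v,u=np.mgrid[:400,:640]; q=np.stack([(u-K[0,2])/K[0,0]*d,(v-K[1,2])/K[1,1]*d,d],-1)@Rm.T+o
    q[d==0]=np.nan; return p,q
def sel(q,c,r,z0,z1):
    m=(np.hypot(q[...,0]-c[0],q[...,1]-c[1])<r)&(q[...,2]>z0)&(q[...,2]<z1); return m
E
python3 - <<'E'
from h import *
for c in ('top','scene'):
    p,q=cloud(c)
    m=sel(q,(.58,.03),.28,.03,.16)
    a=cv2.minAreaRect(q[m][:,:2].astype(np.float32)*1000); print(c,'shaker rect',a)
    m=sel(q,(.58,.03),.28,.042,.056); print('deck rect',cv2.minAreaRect(q[m][:,:2].astype(np.float32)*1000), np.median(q[m][:,2]))
    for j in [(.548,-.362),(.534,-.27)]:
        m=sel(q,j,.045,.034,.06); b=q[m]; print('jar',b.mean(0).round(4),len(b),p[m].mean(0).round())
        m=sel(q,j,.05,.008,.03); print(' side rgb',p[m].mean(0).round(),m.sum())
    m=sel(q,(.491,-.058),.04,.1,.115);b=q[m]; print('collar',cv2.minEnclosingCircle(b[:,:2].astype(np.float32)*1000),b.mean(0).round(4),len(b))
    m=sel(q,(.6,-.054),.06,.1,.13)&(q[...,1]>-.075)&(q[...,1]<-.04)&(q[...,0]>.54);b=q[m]; print('handle',b.mean(0).round(4),len(b),cv2.minAreaRect(b[:,:2].astype(np.float32)*1000))
E
```

```text
top shaker rect ((574.010498046875, 23.810760498046875), (318.2796630859375, 520.08544921875), 11.010968208312988)
deck rect ((533.153076171875, 59.99662780761719), (386.53009033203125, 332.5364685058594), 87.43680572509766) 0.05106930860330294
jar [ 0.5505 -0.3624  0.0412] 380 [133. 136. 127.]
 side rgb [105.  98.  88.] 65
jar [ 0.5343 -0.2721  0.0414] 375 [134. 137. 128.]
 side rgb [109. 104.  95.] 57
collar ((493.9344177246094, -61.11052703857422), 28.178544998168945) [ 0.4932 -0.0607  0.108 ] 426
handle [ 0.6005 -0.0505  0.1206] 195 ((600.0428466796875, -47.964874267578125), (16.914892196655273, 100.11577606201172), 88.47837829589844)
scene shaker rect ((576.7575073242188, 24.233734130859375), (318.85040283203125, 518.4293212890625), 10.860957145690918)
deck rect ((576.4694213867188, 24.908416748046875), (318.486083984375, 516.9478759765625), 10.848588943481445) 0.05035877983617776
jar [ 0.5528 -0.3635  0.0407] 304 [115. 120. 105.]
 side rgb [60. 54. 45.] 62
jar [ 0.5371 -0.2732  0.0407] 275 [115. 121. 106.]
 side rgb [57. 50. 41.] 61
collar ((495.92401123046875, -61.21963119506836), 28.786344528198242) [ 0.4967 -0.0621  0.1072] 251
handle [ 0.6034 -0.0519  0.1194] 127 ((600.7266845703125, -50.143592834472656), (17.8279972076416, 99.31092071533203), 89.81458282470703)
```

Run:
```python
from h import *
go([.494,-.061,.2405],np.radians(-105))
```

```text
shift mm [ 433.1 -404.6    1. ]
turn units 7.5 j7 -0.05686795793947771
```

```bash
python3 -m crank '[{"tx":43,"ty":-40},{"tx":86,"ty":-80},{"tx":129,"ty":-121},{"tx":172,"ty":-161},{"tx":215,"ty":-201}]' 68 40; python3 -m crank '[{"tx":43,"ty":-40,"turn":1.5},{"tx":87,"ty":-81,"turn":3},{"tx":131,"ty":-122,"turn":4.5},{"tx":175,"ty":-163,"turn":6},{"tx":218,"ty":-203.5,"turn":7.5}]'
python3 - <<'E'
from h import *
st(); go([.494,-.061,.095],np.radians(-105))
E
```

```text
t 1.3 p [ 0.2488 -0.6005  0.2416] f [ 1.1  0.6 -0.5] w 87.1 gf 0.0
shift mm [ 433.1 -404.6  146.5]
turn units 7.5 j7 -0.05686795793947771$[0]: bad value
$[0]: bad value
```

```bash
python3 -m crank '[{"tx":43,"ty":-40,"tz":0,"turn":0},{"tx":86,"ty":-80,"tz":0,"turn":0},{"tx":129,"ty":-121,"tz":0,"turn":0},{"tx":172,"ty":-161,"tz":0,"turn":0},{"tx":215,"ty":-201,"tz":0,"turn":0}]' 68 40
```

```text
time: 1.92
position: [0.3711, -0.3308, 0.2419]
tool_rot: [3.08, 0.613, 0.001]
ft_force: [2.0, 0.1, -0.1]
grip_width: 0.781
grip_force: 0.0
```

```bash
python3 -m crank '[{"tx":43,"ty":-40,"tz":0,"turn":1.5},{"tx":87,"ty":-81,"tz":0,"turn":3},{"tx":131,"ty":-122,"tz":0,"turn":4.5},{"tx":175,"ty":-163,"tz":0,"turn":6},{"tx":218,"ty":-203.5,"tz":0,"turn":7.5}]'; python3 -m crank '[{"tx":0,"ty":0,"tz":0,"turn":0}]';python3 - <<'E'
from h import *
for c in ('top','scene'):
    ctrl.get_image(c); print(c,[np.round(r['xyz'],4) for r in ctrl.mark_of(c,'collar_axis')[:1]])
st(); go([.494,-.061,.095],np.radians(-105))
E
```

```text
time: 2.55
position: [0.4946, -0.0593, 0.242]
tool_rot: [3.113, -0.417, 0.002]
ft_force: [0.8, -1.0, -0.2]
grip_width: 0.786
grip_force: 0.0
time: 2.68
position: [0.4954, -0.0553, 0.2421]
tool_rot: [-3.115, 0.396, -0.002]
ft_force: [-0.3, -1.2, -0.6]
grip_width: 0.779
grip_force: 0.0
top []
scene [array([ 0.4909, -0.0576,  0.0976])]
t 2.88 p [ 0.4935 -0.0627  0.2414] f [-0.4 -0.2 -0.7] w 67.8 gf 0.0
shift mm [  0.   -1.9 146.4]
turn units -0.02 j7 -1.767484191844907
```

```bash
python3 -m crank '[{"tx":0,"ty":-2,"tz":50,"turn":0},{"tx":0,"ty":-2,"tz":95,"turn":0},{"tx":0,"ty":-2,"tz":125,"turn":0},{"tx":0,"ty":-2,"tz":146,"turn":0},{"tx":0,"ty":-2,"tz":146,"turn":0}]'; python3 -m crank '[{"tx":0,"ty":0,"tz":0,"turn":0},{"tx":0,"ty":0,"tz":0,"turn":0},{"tx":0,"ty":0,"tz":0,"turn":0},{"tx":0,"ty":0,"tz":0,"turn":0}]' 40 40
```

```text
time: 3.5
position: [0.4927, -0.0607, 0.094]
tool_rot: [3.114, -0.414, -0.006]
ft_force: [-0.6, -0.2, -0.0]
grip_width: 0.782
grip_force: 0.0
time: 4.0
position: [0.4951, -0.0607, 0.0967]
tool_rot: [3.112, -0.411, 0.003]
ft_force: [-1.7, -4.8, 6.2]
grip_width: 0.635
grip_force: 40.0
```

Gripped (55 mm). Turn counter-clockwise 14.9 units.

```bash
python3 -m crank '[{"tx":0,"ty":0,"tz":0,"turn":-1.9},{"tx":0,"ty":0,"tz":0,"turn":-3.8},{"tx":0,"ty":0,"tz":0,"turn":-5.7},{"tx":0,"ty":0,"tz":0,"turn":-7.6},{"tx":0,"ty":0,"tz":0,"turn":-9.5}]'; python3 -m crank '[{"tx":0,"ty":0,"tz":0,"turn":-1.8},{"tx":0,"ty":0,"tz":0,"turn":-3.6},{"tx":0,"ty":0,"tz":0,"turn":-5.4},{"tx":0,"ty":0,"tz":0,"turn":-5.4}]'
python3 - <<'E'
from h import *
s=st(); print(s['torque'], R.from_rotvec(s['tool_rot']).as_matrix()[:2,1], s['joint_positions'][6])
E
```

```text
time: 4.62
position: [0.4947, -0.0581, 0.0967]
tool_rot: [-3.013, -0.887, -0.001]
ft_force: [-3.5, 1.8, 8.3]
grip_width: 0.633
grip_force: 40.0
time: 5.12
position: [0.4937, -0.0569, 0.0967]
tool_rot: [-2.723, -1.561, 0.002]
ft_force: [-7.2, 2.6, 12.9]
grip_width: 0.639
grip_force: 40.0
t 5.12 p [ 0.4937 -0.0569  0.0967] f [-7.2  2.6 12.9] w 55.6 gf 40.0
[0.58083352 1.35227672 0.04008218] [ 0.86299996 -0.50519541] -0.5827017788662626
```

```bash
python3 -m crank '[{"tx":0,"ty":0,"tz":0,"turn":0},{"tx":0,"ty":0,"tz":0,"turn":0},{"tx":0,"ty":0,"tz":-50,"turn":0},{"tx":0,"ty":0,"tz":-90,"turn":0},{"tx":0,"ty":0,"tz":-90,"turn":0}]' 68
python3 - <<'E'
from h import *
for c in ('scene','top'):
    p,_=shot(c)
    u,v=px(c,[.494,-.061,.06]).astype(int); k=p[v-40:v+40,u-50:u+50]
    cv2.imwrite(f'pics/c1{c}.png',cv2.cvtColor(cv2.resize(k,None,fx=5,fy=5,interpolation=2),4)); print(u,v)
E
```

```text
time: 5.75
position: [0.4969, -0.0592, 0.1887]
tool_rot: [2.723, 1.556, 0.008]
ft_force: [0.5, 0.1, -0.3]
grip_width: 0.783
grip_force: 0.0
291 206
329 201
```

View pics/c1scene.png

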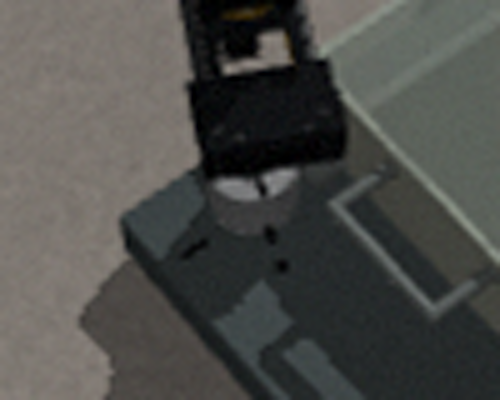

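The collar pointer nib (270,235) now faces the open dot (280,265). Next, the handle.

Run:
```python
from h import *
st(); go([.601,-.053,.116],np.radians(87.7))
```

```text
t 5.85 p [ 0.4945 -0.0592  0.1854] f [-0.3  0.  -0.7] w 68.3 gf 0.0
shift mm [59.4 88.5 69.4]
turn units 12.36 j7 -0.5082709641757049
```

```bash
python3 -m crank '[{"tx":15,"ty":22,"tz":0,"turn":2},{"tx":30,"ty":45,"tz":0,"turn":4},{"tx":45,"ty":66,"tz":0,"turn":6},{"tx":59.5,"ty":88.5,"tz":0,"turn":8},{"tx":59.5,"ty":88.5,"tz":0,"turn":10}]' 30 20; python3 -m crank '[{"tx":0,"ty":0,"tz":0,"turn":2.4},{"tx":0,"ty":0,"tz":0,"turn":2.4}]'
python3 - <<'E'
from h import *
st(); go([.601,-.053,.116],np.radians(87.7))
for c in ('scene','top'):
    p,q=cloud(c)
    print(c,[np.round(r['xyz'],4) for r in ctrl.mark_of(c,'hood_handle')[:1]])
E
```

```text
time: 6.48
position: [0.6014, -0.0522, 0.1828]
tool_rot: [-3.129, -0.252, 0.004]
ft_force: [-0.3, 0.3, 0.5]
grip_width: 0.368
grip_force: 0.0
time: 6.72
position: [0.6001, -0.0526, 0.1836]
tool_rot: [-3.14, 0.067, 0.005]
ft_force: [-0.1, -0.5, -0.0]
grip_width: 0.348
grip_force: 0.0
t 6.72 p [ 0.6001 -0.0526  0.1836] f [-0.1 -0.5 -0. ] w 30.2 gf 0.0
shift mm [ 1.1  0.4 67.6]
turn units -0.03 j7 -1.709814627252645
scene [array([ 0.596 , -0.052 ,  0.1205])]
top []
```

```bash
python3 -m crank '[{"tx":0,"ty":0,"tz":35,"turn":0},{"tx":0,"ty":0,"tz":67,"turn":0},{"tx":0,"ty":0,"tz":67,"turn":0},{"tx":0,"ty":0,"tz":67,"turn":0}]';python3 -m crank '[{"tx":0,"ty":0,"tz":0,"turn":0},{"tx":0,"ty":0,"tz":0,"turn":0},{"tx":0,"ty":0,"tz":0,"turn":0},{"tx":0,"ty":0,"tz":0,"turn":0}]' 0 20
python3 - <<'E'
from h import *
s=st(); T=R.from_rotvec(s['tool_rot']).as_matrix(); print(T.round(3))
for k in range(0,18):
    th=1.7*k/17; y,z=-.220,.063
    y2=y*np.cos(th)+z*np.sin(th); z2=-y*np.sin(th)+z*np.cos(th)
    print(round(th,2),'dy(shaker) mm',round((y2-y)*1000,1),'dz',round((z2-z)*1000,1))
E
```

```text
time: 7.42
position: [0.6017, -0.0528, 0.1197]
tool_rot: [-3.141, 0.067, -0.002]
ft_force: [0.4, 0.0, 0.3]
grip_width: 0.344
grip_force: 0.0
time: 7.92
position: [0.6015, -0.0513, 0.1194]
tool_rot: [-3.139, 0.067, -0.002]
ft_force: [-0.5, 3.4, 3.8]
grip_width: 0.105
grip_force: 20.0
t 7.92 p [ 0.6015 -0.0513  0.1194] f [-0.5  3.4  3.8] w 9.1 gf 20.0
[[ 0.999 -0.043  0.001]
 [-0.043 -0.999  0.001]
 [ 0.001 -0.001 -1.   ]]
0.0 dy(shaker) mm 0.0 dz 0.0
0.1 dy(shaker) mm 7.4 dz 21.6
0.2 dy(shaker) mm 16.9 dz 42.5
0.3 dy(shaker) mm 28.4 dz 62.2
0.4 dy(shaker) mm 41.9 dz 80.7
0.5 dy(shaker) mm 57.1 dz 97.8
0.6 dy(shaker) mm 74.0 dz 113.2
0.7 dy(shaker) mm 92.3 dz 126.9
0.8 dy(shaker) mm 111.9 dz 138.7
0.9 dy(shaker) mm 132.6 dz 148.5
1.0 dy(shaker) mm 154.1 dz 156.2
1.1 dy(shaker) mm 176.4 dz 161.6
1.2 dy(shaker) mm 199.0 dz 164.9
1.3 dy(shaker) mm 221.9 dz 165.8
1.4 dy(shaker) mm 244.7 dz 164.5
1.5 dy(shaker) mm 267.3 dz 160.9
1.6 dy(shaker) mm 289.4 dz 155.1
1.7 dy(shaker) mm 310.8 dz 147.0
```

```bash
python3 -m crank '[{"tx":0,"ty":-3.5,"tz":-11,"turn":0},{"tx":0,"ty":-7.5,"tz":-21.5,"turn":0},{"tx":0,"ty":-17,"tz":-42.5,"turn":0},{"tx":0,"ty":-28.5,"tz":-62,"turn":0},{"tx":0,"ty":-42,"tz":-80.5,"turn":0}]'
```

```text
time: 8.55
position: [0.6036, -0.0116, 0.1991]
tool_rot: [3.14, -0.07, 0.003]
ft_force: [6.4, 1.3, -6.3]
grip_width: 0.109
grip_force: 20.0
```

Hood is rising at about 6 N. Next, 0.4 → 1.4, in offsets from here.

```bash
python3 -m crank '[{"tx":0,"ty":-15,"tz":-17,"turn":0},{"tx":0,"ty":-32,"tz":-32.5,"turn":0},{"tx":0,"ty":-50.5,"tz":-46,"turn":0},{"tx":0,"ty":-70,"tz":-58,"turn":0},{"tx":0,"ty":-90.5,"tz":-68,"turn":0}]'; python3 -m crank '[{"tx":0,"ty":-21.5,"tz":-7.5,"turn":0},{"tx":0,"ty":-44,"tz":-13,"turn":0},{"tx":0,"ty":-66.5,"tz":-16.5,"turn":0},{"tx":0,"ty":-89.5,"tz":-17.5,"turn":0},{"tx":0,"ty":-112,"tz":-16,"turn":0}]'
```

```text
time: 9.18
position: [0.6087, 0.0749, 0.269]
tool_rot: [3.134, -0.076, 0.007]
ft_force: [3.7, -5.7, 2.4]
grip_width: 0.102
grip_force: 20.0
time: 9.8
position: [0.615, 0.1893, 0.286]
tool_rot: [3.138, -0.075, 0.014]
ft_force: [6.3, -2.8, 2.1]
grip_width: 0.104
grip_force: 20.0
```

```bash
python3 -m crank '[{"tx":0,"ty":-11.5,"tz":1.5,"turn":0},{"tx":0,"ty":-22.5,"tz":3.5,"turn":0},{"tx":0,"ty":-34,"tz":6.5,"turn":0},{"tx":0,"ty":-45,"tz":9.5,"turn":0},{"tx":0,"ty":-55.5,"tz":13,"turn":0}]';python3 -m crank '[{"tx":0,"ty":-4,"tz":2,"turn":0},{"tx":0,"ty":-7,"tz":3,"turn":0},{"tx":0,"ty":-7,"tz":3,"turn":0}]'
```

```text
time: 10.42
position: [0.618, 0.245, 0.2725]
tool_rot: [3.139, -0.074, 0.015]
ft_force: [8.1, -1.2, 3.2]
grip_width: 0.104
grip_force: 20.0
time: 10.8
position: [0.6183, 0.2488, 0.2709]
tool_rot: [3.134, -0.078, 0.014]
ft_force: [3.7, -7.5, 11.6]
grip_width: 0.102
grip_force: 20.0
```

```bash
python3 -m crank '[{"tx":0,"ty":-4,"tz":1.5,"turn":0},{"tx":0,"ty":-8,"tz":3,"turn":0},{"tx":0,"ty":-8,"tz":3,"turn":0}]'; python3 -m crank '[{"tx":0,"ty":4,"tz":-1.5,"turn":0},{"tx":0,"ty":8,"tz":-3,"turn":0},{"tx":0,"ty":8,"tz":-3,"turn":0}]'
```

```text
time: 11.18
position: [0.6187, 0.2491, 0.2704]
tool_rot: [3.122, -0.087, 0.012]
ft_force: [-4.9, -22.6, 25.5]
grip_width: 0.105
grip_force: 20.0
time: 11.55
position: [0.6185, 0.2487, 0.2707]
tool_rot: [3.135, -0.078, 0.014]
ft_force: [4.8, -7.3, 10.9]
grip_width: 0.104
grip_force: 20.0
```

Hood is at its open stop. I release it and retract.

```bash
python3 -m crank '[{"tx":0,"ty":0,"tz":0,"turn":0},{"tx":0,"ty":0,"tz":0,"turn":0},{"tx":0,"ty":0,"tz":-40,"turn":0},{"tx":0,"ty":10,"tz":-70,"turn":0},{"tx":0,"ty":60,"tz":-70,"turn":0}]' 30; python3 -m crank '[{"tx":0,"ty":60,"tz":0,"turn":0},{"tx":0,"ty":120,"tz":0,"turn":0},{"tx":0,"ty":180,"tz":20,"turn":0},{"tx":0,"ty":240,"tz":40,"turn":0},{"tx":0,"ty":300,"tz":60,"turn":0}]' 72
python3 - <<'E'
from h import *
st()
for c in ('scene','top'):
    p,q=cloud(c); cv2.imwrite(f'pics/{c}1.png',cv2.cvtColor(p,4))
    for n in ('jar_1','tray','hood_hinge','hood_handle'): print(c,n,[(np.round(r['xyz'],3),round(r['confidence'],2)) for r in ctrl.mark_of(c,n)])
    for j in [(.55,-.363),(.535,-.272)]:
        m=sel(q,j,.06,.034,.06); b=q[m]; print('jar',b.mean(0).round(4),len(b),p[m].mean(0).round())
    m=sel(q,(.58,.08),.06,.03,.07);print('floor z',np.median(q[m][:,2]),m.sum())
go([.535,-.272,.2],np.radians(45))
E
```

```text
time: 12.18
position: [0.6105, 0.1993, 0.3393]
tool_rot: [-3.137, 0.054, -0.003]
ft_force: [0.4, -0.1, -1.2]
grip_width: 0.341
grip_force: 0.0
time: 12.8
position: [0.598, -0.1045, 0.2768]
tool_rot: [-3.141, 0.066, 0.002]
ft_force: [1.7, 0.7, -0.4]
grip_width: 0.794
grip_force: 0.0
t 12.8 p [ 0.598  -0.1045  0.2768] f [ 1.7  0.7 -0.4] w 69.0 gf 0.0
scene jar_1 [(array([ 0.45 , -0.372, -0.004]), 0.92), (array([ 0.53 , -0.27 , -0.004]), 0.77), (array([ 0.529, -0.463, -0.003]), 0.71), (array([ 0.398, -0.257, -0.001]), 0.62), (array([ 0.546, -0.362,  0.003]), 0.57)]
scene tray [(array([0.576, 0.081, 0.049]), 0.79)]
scene hood_hinge [(array([0.58 , 0.168, 0.055]), 0.81)]
scene hood_handle [(array([0.617, 0.25 , 0.27 ]), 0.62)]
jar [ 0.5528 -0.3634  0.0405] 307 [130. 136. 120.]
jar [ 0.5375 -0.2731  0.0405] 277 [130. 136. 120.]
floor z 0.05360726931660287 988
top jar_1 [(array([ 0.536, -0.271,  0.   ]), 0.87), (array([ 0.398, -0.263,  0.003]), 0.72), (array([ 0.448, -0.37 , -0.002]), 0.62), (array([ 0.544, -0.362,  0.002]), 0.59), (array([ 0.525, -0.46 ,  0.002]), 0.56)]
top tray [(array([0.573, 0.081, 0.054]), 0.95)]
top hood_hinge [(array([0.581, 0.171, 0.051]), 0.74)]
top hood_handle [(array([0.615, 0.246, 0.27 ]), 0.66)]
jar [ 0.5505 -0.3625  0.0415] 379 [155. 159. 149.]
jar [ 0.5342 -0.2724  0.0411] 372 [156. 159. 149.]
floor z 0.05430642997857116 1731
shift mm [-57.2 172.8  78.2]
turn units 8.54 j7 -1.597837594262449
```

View pics/scene1.png

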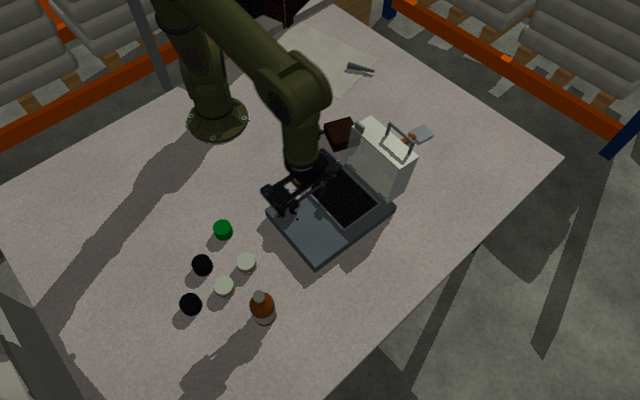

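Hood stands fully open and the jars are unmoved at (246,262) and (223,286).

```bash
python3 -m crank '[{"tx":-14,"ty":43,"tz":10,"turn":1.7},{"tx":-28,"ty":86,"tz":25,"turn":3.4},{"tx":-43,"ty":130,"tz":45,"turn":5.1},{"tx":-57,"ty":173,"tz":65,"turn":6.8},{"tx":-57,"ty":173,"tz":78,"turn":8.5}]' 72; python3 -m crank '[{"tx":0,"ty":0,"tz":0,"turn":0},{"tx":0,"ty":0,"tz":0,"turn":0}]';  python3 - <<'E'
from h import *
st(); go([.535,-.272,.024],np.radians(45))
E
```

```text
time: 13.92
position: [0.5318, -0.2786, 0.1987]
tool_rot: [2.893, -1.218, -0.002]
ft_force: [0.0, -0.5, -0.4]
grip_width: 0.829
grip_force: 0.0
time: 14.18
position: [0.5354, -0.2726, 0.2007]
tool_rot: [-2.905, 1.195, -0.002]
ft_force: [0.1, -0.1, -0.2]
grip_width: 0.832
grip_force: 0.0
t 14.18 p [ 0.5354 -0.2726  0.2007] f [ 0.1 -0.1 -0.2] w 72.4 gf 0.0
shift mm [ -0.9   0.  176.7]
turn units 0.06 j7 -2.007359575502122
```

```bash
python3 -m crank '[{"tx":0,"ty":0,"tz":60,"turn":0},{"tx":0,"ty":0,"tz":115,"turn":0},{"tx":0,"ty":0,"tz":155,"turn":0},{"tx":0,"ty":0,"tz":177,"turn":0},{"tx":0,"ty":0,"tz":177,"turn":0}]'; python3 -m crank '[{"tx":0,"ty":0,"tz":0,"turn":0},{"tx":0,"ty":0,"tz":0,"turn":0},{"tx":0,"ty":0,"tz":0,"turn":0},{"tx":0,"ty":0,"tz":-20,"turn":0},{"tx":0,"ty":0,"tz":-70,"turn":0}]' 45 25;python3 -m crank '[{"tx":0,"ty":0,"tz":-60,"turn":0},{"tx":0,"ty":0,"tz":-110,"turn":0},{"tx":0,"ty":0,"tz":-110,"turn":0}]'
python3 - <<'E'
from h import *
st(); go([.535,.07,.09],np.radians(-2.3))
E
```

```text
time: 14.8
position: [0.5348, -0.2728, 0.0224]
tool_rot: [-2.904, 1.197, 0.001]
ft_force: [0.3, 0.5, 0.3]
grip_width: 0.832
grip_force: 0.0
time: 15.42
position: [0.5322, -0.2732, 0.0919]
tool_rot: [-2.902, 1.202, 0.009]
ft_force: [0.9, -1.3, -0.3]
grip_width: 0.637
grip_force: 25.0
time: 15.8
position: [0.537, -0.275, 0.2094]
tool_rot: [2.901, -1.201, 0.017]
ft_force: [1.2, -1.0, -2.2]
grip_width: 0.636
grip_force: 25.0
t 15.8 p [ 0.537  -0.275   0.2094] f [ 1.2 -1.  -2.2] w 55.3 gf 25.0
shift mm [-246.5 -242.2  117.5]
turn units 9.46 j7 -2.009381734791104
```

Run:
```python
from h import *
go([.5365,.0675,.077],np.radians(87.7))
```

```text
shift mm [-243.8 -241.5  130.5]
turn units -8.54 j7 -2.009381734791104
```

```bash
python3 -m crank '[{"tx":-33,"ty":-33,"tz":0,"turn":-1.4},{"tx":-67,"ty":-66,"tz":0,"turn":-2.8},{"tx":-101,"ty":-100,"tz":0,"turn":-4.2},{"tx":-135,"ty":-134,"tz":0,"turn":-5.6},{"tx":-169,"ty":-168,"tz":0,"turn":-7}]';python3 -m crank '[{"tx":0,"ty":0,"tz":0,"turn":-1.5},{"tx":0,"ty":0,"tz":0,"turn":-1.5}]'
python3 - <<'E'
from h import *
st(); go([.5365,.0675,.077],np.radians(87.7))
E
```

```text
time: 16.42
position: [0.5325, -0.0342, 0.2022]
tool_rot: [3.13, -0.267, -0.002]
ft_force: [0.9, -1.0, -1.2]
grip_width: 0.636
grip_force: 25.0
time: 16.68
position: [0.5328, -0.0354, 0.2022]
tool_rot: [3.14, -0.069, -0.002]
ft_force: [0.4, -1.2, -1.0]
grip_width: 0.635
grip_force: 25.0
t 16.68 p [ 0.5328 -0.0354  0.2022] f [ 0.4 -1.2 -1. ] w 55.2 gf 25.0
shift mm [  -0.6 -103.   125.2]
turn units -0.04 j7 -1.6702254845338373
```

```bash
python3 -m crank '[{"tx":-0.5,"ty":-50,"tz":0,"turn":0},{"tx":-0.5,"ty":-85,"tz":20,"turn":0},{"tx":-0.5,"ty":-103,"tz":60,"turn":0},{"tx":-0.5,"ty":-103,"tz":95,"turn":0},{"tx":-0.5,"ty":-103,"tz":112,"turn":0}]';python3 -m crank '[{"tx":0,"ty":0,"tz":0,"turn":0}]'
python3 - <<'E'
from h import *
st(); go([.5365,.0675,.077],np.radians(87.7))
E
```

```text
time: 17.3
position: [0.536, 0.066, 0.0884]
tool_rot: [3.14, -0.073, -0.006]
ft_force: [0.0, 0.3, -1.6]
grip_width: 0.635
grip_force: 25.0
time: 17.42
position: [0.5368, 0.0661, 0.0897]
tool_rot: [3.14, -0.073, -0.004]
ft_force: [0.3, 0.4, -0.8]
grip_width: 0.638
grip_force: 25.0
t 17.43 p [0.5368 0.0661 0.0897] f [ 0.3  0.4 -0.8] w 55.5 gf 25.0
shift mm [-0.3 -1.4 12.7]
turn units -0.07 j7 -1.9570892904723771
```

```bash
python3 -m crank '[{"tx":0,"ty":0,"tz":6,"turn":0},{"tx":0,"ty":0,"tz":10,"turn":0},{"tx":0,"ty":0,"tz":13,"turn":0},{"tx":0,"ty":0,"tz":13,"turn":0}]'
```

```text
time: 17.92
position: [0.5375, 0.0672, 0.0778]
tool_rot: [3.141, -0.069, 0.0]
ft_force: [0.7, 0.0, -1.7]
grip_width: 0.637
grip_force: 25.0
```

```bash
python3 -m crank '[{"tx":0,"ty":0,"tz":1.5,"turn":0},{"tx":0,"ty":0,"tz":2.5,"turn":0},{"tx":0,"ty":0,"tz":2.5,"turn":0}]'
```

```text
time: 18.3
position: [0.5378, 0.0673, 0.0769]
tool_rot: [3.14, -0.069, 0.001]
ft_force: [-4.6, -0.6, 10.2]
grip_width: 0.635
grip_force: 25.0
```

Contact at 10 N. I release to 64 mm and lift, then prepare for the second jar.

```bash
python3 -m crank '[{"tx":0,"ty":0,"tz":-1,"turn":0},{"tx":0,"ty":0,"tz":-1,"turn":0},{"tx":0,"ty":0,"tz":-1,"turn":0},{"tx":0,"ty":0,"tz":-40,"turn":0},{"tx":0,"ty":0,"tz":-100,"turn":0}]' 64; python3 -m crank '[{"tx":0,"ty":55,"tz":-20,"turn":0},{"tx":0,"ty":110,"tz":-20,"turn":0},{"tx":0,"ty":165,"tz":-20,"turn":0},{"tx":0,"ty":165,"tz":-20,"turn":0}]'
python3 - <<'E'
from h import *
st()
for c in ('scene','top'):
    p,q=cloud(c); cv2.imwrite(f'pics/{c}2.png',cv2.cvtColor(p,4))
    m=sel(q,(.54,.067),.05,.085,.12);print('placed',q[m].mean(0).round(4),m.sum())
    m=sel(q,(.55,-.36),.075,.034,.06)
    n,l,s_,ce=cv2.connectedComponentsWithStats(m.astype(np.uint8))
    for i in range(1,n):
        if s_[i,4]>40: print('cand',q[l==i].mean(0).round(4),s_[i,4],p[l==i].mean(0).round())
go([.5515,-.363,.2],np.radians(87.7))
u,v=px('top',[.56,-.1,.05]).astype(int)
cv2.imwrite('pics/c2.png',cv2.resize(cv2.imread('pics/top2.png')[90:290,200:500],None,fx=2.5,fy=2.5))
E
```

```text
time: 18.92
position: [0.5359, 0.0669, 0.1744]
tool_rot: [-3.141, 0.068, 0.008]
ft_force: [0.5, -0.2, 0.1]
grip_width: 0.739
grip_force: 0.0
time: 19.42
position: [0.5294, -0.1038, 0.1947]
tool_rot: [3.138, -0.083, -0.002]
ft_force: [0.4, -0.0, -0.3]
grip_width: 0.732
grip_force: 0.0
t 19.43 p [ 0.5294 -0.1038  0.1947] f [ 0.4 -0.  -0.3] w 63.7 gf 0.0
placed [0.5393 0.0647 0.0933] 229
cand [ 0.5528 -0.3634  0.0404] 305 [116. 122. 107.]
placed [0.5359 0.0658 0.0942] 407
cand [ 0.5503 -0.3626  0.0415] 378 [142. 145. 136.]
shift mm [ 33.2 264.   -5.2]
turn units -0.05 j7 -1.557289892773876
```

View pics/c2.png

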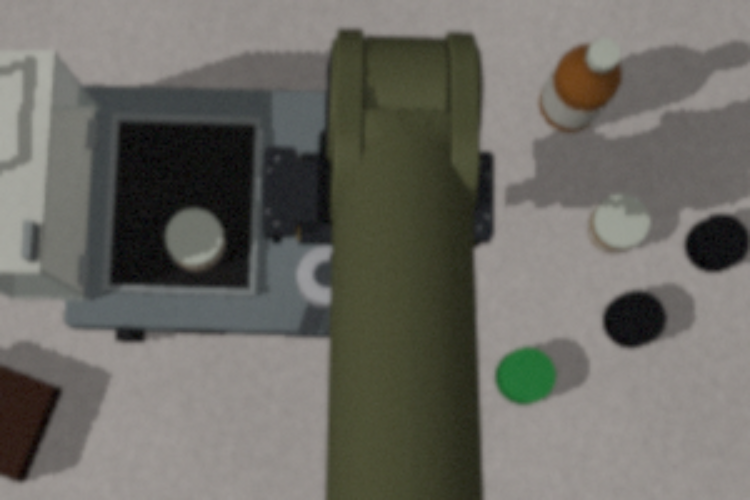

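The first jar stands upright on the tray (crop (195,238)). The remaining amber jar is at (622,222), unmoved.

```bash
python3 -m crank '[{"tx":6.5,"ty":53,"tz":0,"turn":0},{"tx":13,"ty":106,"tz":0,"turn":0},{"tx":20,"ty":159,"tz":0,"turn":0},{"tx":27,"ty":212,"tz":0,"turn":0},{"tx":33,"ty":264,"tz":0,"turn":0}]' 72; python3 -m crank '[{"tx":0,"ty":0,"tz":0,"turn":0},{"tx":0,"ty":0,"tz":0,"turn":0}]';  python3 - <<'E'
from h import *
st(); go([.5515,-.363,.0235],np.radians(87.7))
E
```

```text
time: 20.15
position: [0.5533, -0.362, 0.1953]
tool_rot: [-3.14, 0.063, -0.001]
ft_force: [0.4, -0.2, 0.7]
grip_width: 0.829
grip_force: 0.0
time: 20.4
position: [0.553, -0.3602, 0.1949]
tool_rot: [-3.139, 0.064, -0.0]
ft_force: [-0.3, 0.8, 0.0]
grip_width: 0.827
grip_force: 0.0
t 20.4 p [ 0.553  -0.3602  0.1949] f [-0.3  0.8  0. ] w 72.0 gf 0.0
shift mm [ -1.4   3.2 171.4]
turn units -0.01 j7 -1.1960879687240318
```

```bash
python3 -m crank '[{"tx":-1.5,"ty":2,"tz":60,"turn":0},{"tx":-1.5,"ty":2,"tz":110,"turn":0},{"tx":-1.5,"ty":2,"tz":150,"turn":0},{"tx":-1.5,"ty":2,"tz":171.5,"turn":0},{"tx":-1.5,"ty":2,"tz":171.5,"turn":0}]'; python3 -m crank '[{"tx":0,"ty":0,"tz":0,"turn":0},{"tx":0,"ty":0,"tz":0,"turn":0},{"tx":0,"ty":0,"tz":0,"turn":0},{"tx":0,"ty":0,"tz":-20,"turn":0},{"tx":0,"ty":0,"tz":-70,"turn":0}]' 45 25;python3 -m crank '[{"tx":0,"ty":0,"tz":-60,"turn":0},{"tx":0,"ty":0,"tz":-110,"turn":0},{"tx":0,"ty":0,"tz":-110,"turn":0}]'
python3 - <<'E'
from h import *
st(); go([.612,.0645,.2],np.radians(87.7))
E
```

```text
time: 21.02
position: [0.5506, -0.3627, 0.0231]
tool_rot: [-3.139, 0.065, 0.002]
ft_force: [-0.9, -1.1, 0.6]
grip_width: 0.828
grip_force: 0.0
time: 21.65
position: [0.5478, -0.364, 0.0923]
tool_rot: [-3.138, 0.069, 0.009]
ft_force: [1.0, -0.4, -1.7]
grip_width: 0.638
grip_force: 25.0
time: 22.02
position: [0.5527, -0.3662, 0.2107]
tool_rot: [3.134, -0.069, 0.014]
ft_force: [0.2, 0.2, -2.6]
grip_width: 0.637
grip_force: 25.0
t 22.02 p [ 0.5527 -0.3662  0.2107] f [ 0.2  0.2 -2.6] w 55.4 gf 25.0
shift mm [  40.3 -432.9    8.5]
turn units -0.04 j7 -1.189902699000738
```

```bash
python3 -m crank '[{"tx":5,"ty":-54,"tz":0,"turn":0},{"tx":10,"ty":-108,"tz":0,"turn":0},{"tx":15,"ty":-162,"tz":0,"turn":0},{"tx":20,"ty":-216,"tz":0,"turn":0},{"tx":25,"ty":-270,"tz":0,"turn":0}]';python3 -m crank '[{"tx":5,"ty":-50,"tz":0,"turn":0},{"tx":10,"ty":-100,"tz":0,"turn":0},{"tx":15,"ty":-145,"tz":0,"turn":0},{"tx":16,"ty":-161,"tz":0,"turn":0},{"tx":16,"ty":-161,"tz":0,"turn":0}]'
python3 - <<'E'
from h import *
st(); go([.612,.0645,.078],np.radians(87.7))
E
```

```text
time: 22.65
position: [0.5861, -0.0946, 0.2029]
tool_rot: [3.14, -0.069, -0.003]
ft_force: [0.6, -0.3, -2.0]
grip_width: 0.637
grip_force: 25.0
time: 23.28
position: [0.6093, 0.0649, 0.2031]
tool_rot: [3.141, -0.065, -0.002]
ft_force: [0.1, -0.7, -2.5]
grip_width: 0.633
grip_force: 25.0
t 23.27 p [0.6093 0.0649 0.2031] f [ 0.1 -0.7 -2.5] w 55.1 gf 25.0
shift mm [  2.9   0.3 125. ]
turn units -0.01 j7 -1.9153297318301046
```

```bash
python3 -m crank '[{"tx":3,"ty":0,"tz":45,"turn":0},{"tx":3,"ty":0,"tz":85,"turn":0},{"tx":3,"ty":0,"tz":108,"turn":0},{"tx":3,"ty":0,"tz":118,"turn":0},{"tx":3,"ty":0,"tz":124,"turn":0}]';python3 -m crank '[{"tx":0,"ty":0,"tz":1,"turn":0},{"tx":0,"ty":0,"tz":1,"turn":0}]'
```

```text
time: 23.9
position: [0.6132, 0.0623, 0.0797]
tool_rot: [3.14, -0.072, 0.0]
ft_force: [0.1, 0.5, -1.8]
grip_width: 0.641
grip_force: 25.0
time: 24.15
position: [0.6136, 0.0639, 0.0797]
tool_rot: [3.141, -0.068, 0.002]
ft_force: [0.8, -1.0, -2.4]
grip_width: 0.638
grip_force: 25.0
```

```bash
python3 -m crank '[{"tx":0,"ty":0,"tz":1,"turn":0},{"tx":0,"ty":0,"tz":2,"turn":0},{"tx":0,"ty":0,"tz":2.5,"turn":0},{"tx":0,"ty":0,"tz":2.5,"turn":0}]'
```

```text
time: 24.65
position: [0.6135, 0.0641, 0.0785]
tool_rot: [3.14, -0.068, 0.002]
ft_force: [-3.7, -0.8, 7.9]
grip_width: 0.64
grip_force: 25.0
```

```bash
python3 -m crank '[{"tx":0,"ty":0,"tz":-1,"turn":0},{"tx":0,"ty":0,"tz":-1,"turn":0},{"tx":0,"ty":0,"tz":-1,"turn":0},{"tx":0,"ty":0,"tz":-40,"turn":0},{"tx":0,"ty":0,"tz":-100,"turn":0}]' 64; python3 -m crank '[{"tx":0,"ty":40,"tz":-55,"turn":0},{"tx":0,"ty":90,"tz":-110,"turn":0},{"tx":0,"ty":140,"tz":-150,"turn":0},{"tx":0,"ty":165,"tz":-165,"turn":0},{"tx":0,"ty":165,"tz":-165,"turn":0}]' 30 20
python3 - <<'E'
from h import *
st()
for c in ('scene','top'):
    p,q=cloud(c); cv2.imwrite(f'pics/{c}3.png',cv2.cvtColor(p,4))
    m=sel(q,(.575,.067),.1,.085,.12)
    n,l,s_,ce=cv2.connectedComponentsWithStats(m.astype(np.uint8))
    for i in range(1,n):
        if s_[i,4]>40: print('placed',q[l==i].mean(0).round(4),s_[i,4])
    print([(np.round(r['xyz'],3),round(r['confidence'],2)) for n in ('jar_1','hood_handle') for r in ctrl.mark_of(c,n)])
go([.6185,.2487,.271],np.radians(87.7))
E
```

```text
time: 25.28
position: [0.6113, 0.0635, 0.1749]
tool_rot: [3.141, -0.068, -0.008]
ft_force: [1.4, -0.5, -0.4]
grip_width: 0.737
grip_force: 0.0
time: 25.9
position: [0.6064, -0.1059, 0.3434]
tool_rot: [3.138, -0.08, 0.006]
ft_force: [0.3, 1.1, -0.5]
grip_width: 0.363
grip_force: 0.0
t 25.9 p [ 0.6064 -0.1059  0.3434] f [ 0.3  1.1 -0.5] w 31.6 gf 0.0
placed [0.5395 0.0643 0.0933] 235
placed [0.6155 0.0616 0.0931] 249
[(array([ 0.451, -0.371, -0.003]), 0.89), (array([0.531, 0.069, 0.054]), 0.84), (array([0.608, 0.062, 0.057]), 0.82), (array([ 0.529, -0.465, -0.002]), 0.66), (array([ 0.398, -0.259, -0.003]), 0.58), (array([ 0.488, -0.06 ,  0.098]), 0.55), (array([0.612, 0.249, 0.27 ]), 0.79)]
placed [0.6121 0.0629 0.0942] 397
placed [0.5361 0.0661 0.0941] 407
[(array([ 0.527, -0.458, -0.001]), 0.72), (array([ 0.395, -0.258,  0.001]), 0.68), (array([ 0.45 , -0.37 , -0.002]), 0.58), (array([0.612, 0.069, 0.052]), 0.57), (array([0.619, 0.246, 0.267]), 0.82)]
shift mm [  -1.  -347.9   69.4]
turn units -0.01 j7 -1.600381028433292
```

View pics/scene3.png

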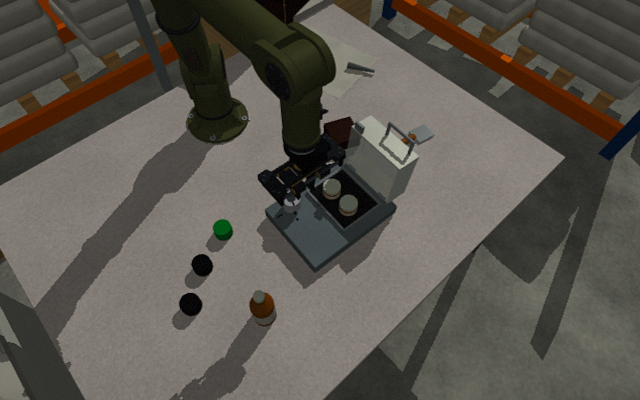

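Both jars stand on the tray, at (331,188) and (348,205). Only the black and green look-alikes and the bottle remain on the bench. Back to the handle.

```bash
python3 -m crank '[{"tx":0,"ty":-58,"tz":0,"turn":0},{"tx":0,"ty":-116,"tz":0,"turn":0},{"tx":0,"ty":-174,"tz":0,"turn":0},{"tx":-1,"ty":-232,"tz":0,"turn":0},{"tx":-1,"ty":-290,"tz":0,"turn":0}]'; python3 -m crank '[{"tx":0,"ty":-40,"tz":0,"turn":0},{"tx":0,"ty":-58,"tz":0,"turn":0},{"tx":0,"ty":-58,"tz":0,"turn":0}]'
python3 - <<'E'
from h import *
st(); go([.6185,.2487,.271],np.radians(87.7))
E
```

```text
time: 26.82
position: [0.6166, 0.1916, 0.3408]
tool_rot: [3.141, -0.066, -0.001]
ft_force: [0.3, 0.8, -0.7]
grip_width: 0.348
grip_force: 0.0
time: 27.2
position: [0.6193, 0.248, 0.3407]
tool_rot: [3.141, -0.064, -0.002]
ft_force: [0.5, -0.2, -0.1]
grip_width: 0.341
grip_force: 0.0
t 27.2 p [0.6193 0.248  0.3407] f [ 0.5 -0.2 -0.1] w 29.6 gf 0.0
shift mm [-0.8 -0.7 69.7]
turn units -0.01 j7 -2.209436467774011
```

```bash
python3 -m crank '[{"tx":0,"ty":0,"tz":35,"turn":0},{"tx":0,"ty":0,"tz":60,"turn":0},{"tx":0,"ty":0,"tz":69,"turn":0},{"tx":0,"ty":0,"tz":69,"turn":0}]';python3 -m crank '[{"tx":0,"ty":0,"tz":0,"turn":0},{"tx":0,"ty":0,"tz":0,"turn":0},{"tx":0,"ty":0,"tz":0,"turn":0},{"tx":0,"ty":0,"tz":0,"turn":0}]' 0 20
python3 - <<'E'
from h import *
st()
f=lambda th:np.array([-220*np.cos(th)+63*np.sin(th),220*np.sin(th)+63*np.cos(th)])
a=[1.65,1.6,1.5,1.4,1.3,1.2, 1.1,1.0,.9,.8,.7, .6,.5,.4,.32,.25, .2,.15,.1,.06,.03,0]
for i,t in enumerate(a):
    b=a[(max(i-1,0)//5)*5]; d=f(t)-f(b); print(t,'ty',round(-d[0],1),'tz',round(-d[1],1))
E
```

```text
time: 27.7
position: [0.6204, 0.245, 0.2722]
tool_rot: [3.14, -0.072, -0.0]
ft_force: [0.8, -0.2, 0.3]
grip_width: 0.342
grip_force: 0.0
time: 28.2
position: [0.6202, 0.248, 0.2732]
tool_rot: [-3.139, 0.067, -0.003]
ft_force: [1.0, 2.7, 3.1]
grip_width: 0.106
grip_force: 20.0
t 28.2 p [0.6202 0.248  0.2732] f [1.  2.7 3.1] w 9.2 gf 20.0
1.65 ty -0.0 tz -0.0
1.6 ty 10.8 tz -3.7
1.5 ty 32.9 tz -9.6
1.4 ty 55.5 tz -13.2
1.3 ty 78.4 tz -14.5
1.2 ty 101.2 tz -13.6
1.1 ty 22.6 tz 3.2
1.0 ty 44.9 tz 8.7
0.9 ty 66.4 tz 16.4
0.8 ty 87.1 tz 26.2
0.7 ty 106.7 tz 38.0
0.6 ty 18.3 tz 13.7
0.5 ty 35.2 tz 29.2
0.4 ty 50.4 tz 46.2
0.32 ty 61.3 tz 60.9
0.25 ty 69.9 tz 74.4
0.2 ty 5.5 tz 10.0
0.15 ty 10.5 tz 20.3
0.1 ty 15.0 tz 30.8
0.06 ty 18.3 tz 39.4
0.03 ty 20.4 tz 45.9
0 ty 2.0 tz 6.6
```

```bash
python3 -m crank '[{"tx":0,"ty":11,"tz":-3.5,"turn":0},{"tx":0,"ty":33,"tz":-9.5,"turn":0},{"tx":0,"ty":55.5,"tz":-13,"turn":0},{"tx":0,"ty":78.5,"tz":-14.5,"turn":0},{"tx":0,"ty":101,"tz":-13.5,"turn":0}]'; python3 -m crank '[{"tx":0,"ty":22.5,"tz":3,"turn":0},{"tx":0,"ty":45,"tz":8.5,"turn":0},{"tx":0,"ty":66.5,"tz":16.5,"turn":0},{"tx":0,"ty":87,"tz":26,"turn":0},{"tx":0,"ty":106.5,"tz":38,"turn":0}]'
```

```text
time: 28.82
position: [0.6145, 0.1476, 0.2868]
tool_rot: [-3.138, 0.065, 0.001]
ft_force: [-1.4, 3.8, 3.8]
grip_width: 0.104
grip_force: 20.0
time: 29.45
position: [0.6087, 0.0395, 0.2471]
tool_rot: [-3.141, 0.067, 0.007]
ft_force: [-5.1, 2.1, 2.3]
grip_width: 0.107
grip_force: 20.0
```

```bash
python3 -m crank '[{"tx":0,"ty":9.5,"tz":6.5,"turn":0},{"tx":0,"ty":18.5,"tz":13.5,"turn":0},{"tx":0,"ty":27,"tz":21,"turn":0},{"tx":0,"ty":35,"tz":29,"turn":0},{"tx":0,"ty":43,"tz":37.5,"turn":0}]'; python3 -m crank '[{"tx":0,"ty":7.5,"tz":8.5,"turn":0},{"tx":0,"ty":13,"tz":16,"turn":0},{"tx":0,"ty":18.5,"tz":23.5,"turn":0},{"tx":0,"ty":23,"tz":30.5,"turn":0},{"tx":0,"ty":27,"tz":37,"turn":0}]'
python3 - <<'E'
from h import *
st(); go([.6015,-.0513,.1194])
E
```

```text
time: 30.08
position: [0.6067, -0.0032, 0.2092]
tool_rot: [3.141, -0.067, -0.009]
ft_force: [-6.8, 1.6, 0.6]
grip_width: 0.105
grip_force: 20.0
time: 30.7
position: [0.6055, -0.03, 0.1719]
tool_rot: [-3.141, 0.067, 0.009]
ft_force: [-5.3, 1.7, 0.7]
grip_width: 0.104
grip_force: 20.0
t 30.7 p [ 0.6055 -0.03    0.1719] f [-5.3  1.7  0.7] w 9.0 gf 20.0
shift mm [-2.7 21.4 52.5]
```

```bash
python3 -m crank '[{"tx":0,"ty":3,"tz":6,"turn":0},{"tx":0,"ty":6,"tz":12,"turn":0},{"tx":0,"ty":9,"tz":18,"turn":0},{"tx":-1,"ty":12,"tz":24,"turn":0},{"tx":-1,"ty":14,"tz":30,"turn":0}]'; python3 -m crank '[{"tx":0,"ty":1.5,"tz":4,"turn":0},{"tx":0,"ty":3,"tz":8,"turn":0},{"tx":0,"ty":4.5,"tz":12,"turn":0},{"tx":0,"ty":5.5,"tz":15,"turn":0},{"tx":-1,"ty":6.5,"tz":18,"turn":0}]'
python3 - <<'E'
from h import *
st(); go([.6015,-.0513,.1194])
E
```

```text
time: 31.32
position: [0.6048, -0.0442, 0.1423]
tool_rot: [3.141, -0.068, -0.005]
ft_force: [-5.0, 0.8, 0.5]
grip_width: 0.103
grip_force: 20.0
time: 31.95
position: [0.6044, -0.0505, 0.1247]
tool_rot: [-3.141, 0.068, 0.002]
ft_force: [-2.4, 1.2, 0.5]
grip_width: 0.104
grip_force: 20.0
t 31.95 p [ 0.6044 -0.0505  0.1247] f [-2.4  1.2  0.5] w 9.1 gf 20.0
shift mm [-2.9  0.9  5.3]
```

```bash
python3 -m crank '[{"tx":0,"ty":0.5,"tz":1.2,"turn":0},{"tx":0,"ty":1,"tz":2.4,"turn":0},{"tx":0,"ty":1,"tz":3.6,"turn":0},{"tx":0,"ty":1,"tz":4.8,"turn":0},{"tx":0,"ty":1,"tz":4.8,"turn":0}]'; python3 -m crank '[{"tx":0,"ty":0,"tz":1,"turn":0},{"tx":0,"ty":0,"tz":2,"turn":0},{"tx":0,"ty":0,"tz":2,"turn":0}]'
```

```text
time: 32.58
position: [0.6045, -0.0514, 0.1215]
tool_rot: [3.141, -0.068, -0.002]
ft_force: [-7.7, 1.8, 6.3]
grip_width: 0.107
grip_force: 20.0
time: 32.95
position: [0.6046, -0.0514, 0.1213]
tool_rot: [3.14, -0.068, -0.001]
ft_force: [-11.5, 2.1, 15.5]
grip_width: 0.11
grip_force: 20.0
```

```bash
python3 -m crank '[{"tx":0,"ty":0,"tz":-2,"turn":0},{"tx":0,"ty":0,"tz":-2,"turn":0},{"tx":0,"ty":0,"tz":-2,"turn":0},{"tx":0,"ty":0,"tz":-40,"turn":0},{"tx":0,"ty":0,"tz":-80,"turn":0}]' 30; python3 -m crank '[{"tx":0,"ty":30,"tz":-50,"turn":-2},{"tx":0,"ty":80,"tz":-80,"turn":-4},{"tx":0,"ty":130,"tz":-80,"turn":-6},{"tx":0,"ty":130,"tz":-80,"turn":-8},{"tx":0,"ty":130,"tz":-80,"turn":-8}]' 68 40
python3 - <<'E'
from h import *
st()
for c in ('scene','top'):
    p,q=cloud(c); cv2.imwrite(f'pics/{c}4.png',cv2.cvtColor(p,4))
    m=sel(q,(.6,-.054),.06,.1,.13)&(q[...,1]>-.075)&(q[...,1]<-.04)&(q[...,0]>.54);b=q[m]; print('handle',b.mean(0).round(4),len(b))
    print([(n,np.round(r['xyz'],3),round(r['confidence'],2)) for n in ('collar_axis','hood_handle','locked_mark','open_mark') for r in ctrl.mark_of(c,n)])
    m=sel(q,(.494,-.061),.035,.1,.115);print('collar',q[m].mean(0).round(4),m.sum())
go([.4945,-.0600,.2],np.radians(-30.3))
cv2.imwrite('pics/c4.png',cv2.resize(cv2.imread('pics/scene4.png')[130:280,230:430],None,fx=4,fy=4,interpolation=2))
E
```

```text
time: 33.58
position: [0.6047, -0.0522, 0.1985]
tool_rot: [-3.141, 0.069, 0.002]
ft_force: [0.2, 0.1, 0.0]
grip_width: 0.34
grip_force: 0.0
time: 34.2
position: [0.5993, -0.1824, 0.278]
tool_rot: [-2.976, -1.005, -0.0]
ft_force: [-0.3, 0.6, 0.3]
grip_width: 0.759
grip_force: 0.0
t 34.2 p [ 0.5993 -0.1824  0.278 ] f [-0.3  0.6  0.3] w 66.1 gf 0.0
handle [ 0.604  -0.0515  0.1193] 131
[('collar_axis', array([ 0.492, -0.059,  0.092]), 0.71), ('hood_handle', array([ 0.599, -0.052,  0.116]), 0.62), ('locked_mark', array([ 0.49 , -0.107,  0.051]), 0.91), ('locked_mark', array([ 0.371,  0.279, -0.   ]), 0.73), ('open_mark', array([ 0.532, -0.077,  0.051]), 0.57)]
collar [ 0.5076 -0.0571  0.1068] 111
handle [ 0.6007 -0.0505  0.12  ] 195
[('collar_axis', array([ 0.491, -0.06 ,  0.093]), 0.84), ('hood_handle', array([ 0.599, -0.054,  0.112]), 0.91), ('locked_mark', array([ 0.491, -0.104,  0.049]), 0.82), ('open_mark', array([ 0.536, -0.071,  0.047]), 0.71)]
collar [ 0.4931 -0.0607  0.1081] 429
shift mm [  -9.2 -160.1   78.5]
turn units -4.44 j7 -0.8094850455248116
```

View pics/c4.png

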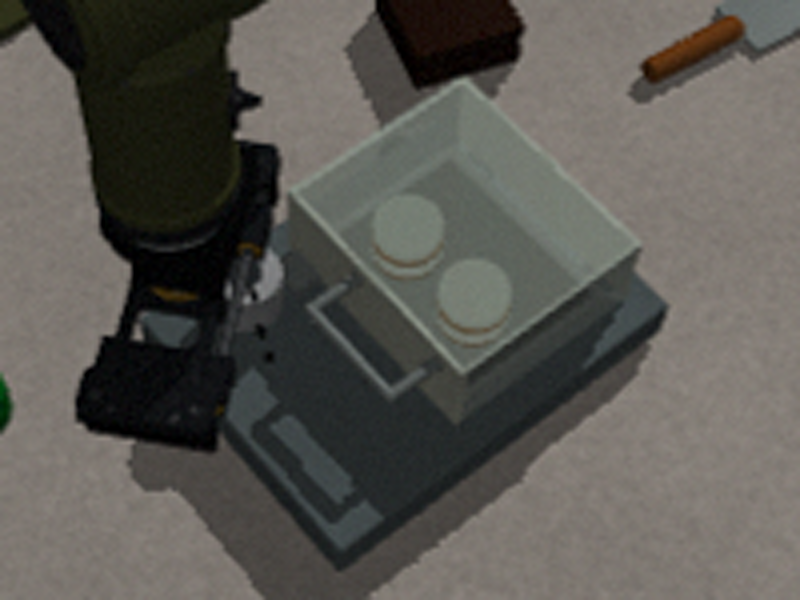

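Hood is down on its stop with the jars upright inside. Next, regrip the collar.

```bash
python3 -m crank '[{"tx":-2,"ty":-40,"tz":15,"turn":-1.5},{"tx":-4,"ty":-80,"tz":30,"turn":-3},{"tx":-7,"ty":-120,"tz":45,"turn":-4.4},{"tx":-9,"ty":-160,"tz":60,"turn":-4.4},{"tx":-9,"ty":-160,"tz":78,"turn":-4.4}]'; python3 -m crank '[{"tx":0,"ty":0,"tz":0,"turn":0},{"tx":0,"ty":0,"tz":0,"turn":0}]'
python3 - <<'E'
from h import *
st(); go([.4942,-.0603,.0955],np.radians(-30.3))
E
```

```text
time: 35.33
position: [0.4937, -0.0578, 0.2006]
tool_rot: [2.723, 1.563, -0.001]
ft_force: [0.1, -0.1, -0.0]
grip_width: 0.779
grip_force: 0.0
time: 35.58
position: [0.4955, -0.0611, 0.2009]
tool_rot: [2.728, 1.557, 0.001]
ft_force: [-0.9, 0.9, -0.3]
grip_width: 0.781
grip_force: 0.0
t 35.58 p [ 0.4955 -0.0611  0.2009] f [-0.9  0.9 -0.3] w 67.9 gf 0.0
shift mm [ -0.   -1.6 105.4]
turn units -0.05 j7 -0.5026431107872532
```

```bash
python3 -m crank '[{"tx":0,"ty":-1,"tz":40,"turn":0},{"tx":0,"ty":-1,"tz":75,"turn":0},{"tx":0,"ty":-1,"tz":98,"turn":0},{"tx":0,"ty":-1,"tz":105,"turn":0},{"tx":0,"ty":-1,"tz":105,"turn":0}]'; python3 -m crank '[{"tx":0,"ty":0,"tz":0,"turn":0},{"tx":0,"ty":0,"tz":0,"turn":0},{"tx":0,"ty":0,"tz":0,"turn":0},{"tx":0,"ty":0,"tz":0,"turn":0}]' 40 40; python3 -m crank '[{"tx":0,"ty":0,"tz":0,"turn":1.9},{"tx":0,"ty":0,"tz":0,"turn":3.8},{"tx":0,"ty":0,"tz":0,"turn":5.7},{"tx":0,"ty":0,"tz":0,"turn":7.6},{"tx":0,"ty":0,"tz":0,"turn":9.5}]'; python3 -m crank '[{"tx":0,"ty":0,"tz":0,"turn":1.8},{"tx":0,"ty":0,"tz":0,"turn":3.6},{"tx":0,"ty":0,"tz":0,"turn":5.4},{"tx":0,"ty":0,"tz":0,"turn":5.4}]'
python3 - <<'E'
from h import *
s=st(); print(s['torque'], R.from_rotvec(s['tool_rot']).as_matrix()[:2,1], s['joint_positions'][6])
E
```

```text
time: 36.2
position: [0.4945, -0.06, 0.0958]
tool_rot: [-2.728, -1.558, -0.001]
ft_force: [0.5, -0.2, 0.5]
grip_width: 0.784
grip_force: 0.0
time: 36.7
position: [0.4926, -0.0586, 0.0962]
tool_rot: [-2.726, -1.558, 0.004]
ft_force: [-5.3, 2.8, 6.1]
grip_width: 0.633
grip_force: 40.0
time: 37.33
position: [0.4933, -0.0595, 0.0962]
tool_rot: [3.125, 0.32, -0.002]
ft_force: [-3.1, -0.3, 3.7]
grip_width: 0.637
grip_force: 40.0
time: 37.83
position: [0.4933, -0.0602, 0.0962]
tool_rot: [3.114, -0.408, -0.001]
ft_force: [-5.6, -1.7, 5.6]
grip_width: 0.637
grip_force: 40.0
t 37.83 p [ 0.4933 -0.0602  0.0962] f [-5.6 -1.7  5.6] w 55.5 gf 40.0
[ 0.23041766  1.0295817  -0.13565216] [-0.2578527  -0.96618343] -1.8637758192459362
```

```bash
python3 -m crank '[{"tx":0,"ty":0,"tz":0,"turn":0},{"tx":0,"ty":0,"tz":0,"turn":0},{"tx":0,"ty":0,"tz":-50,"turn":0},{"tx":0,"ty":0,"tz":-110,"turn":0},{"tx":0,"ty":0,"tz":-160,"turn":0}]' 68; python3 -m crank '[{"tx":0,"ty":50,"tz":0,"turn":0},{"tx":0,"ty":100,"tz":0,"turn":0},{"tx":0,"ty":150,"tz":0,"turn":0},{"tx":0,"ty":200,"tz":0,"turn":0},{"tx":0,"ty":250,"tz":0,"turn":0}]'
python3 - <<'E'
from h import *
st()
for c in ('top','scene'):
    p,q=cloud(c); cv2.imwrite(f'pics/{c}5.png',cv2.cvtColor(p,4))
    m=sel(q,(.6,-.054),.06,.1,.13)&(q[...,1]>-.075)&(q[...,1]<-.04)&(q[...,0]>.54);b=q[m]; print('handle',b.mean(0).round(4),len(b))
rows=[]
for f in ('top0','top5','scene0','scene5'):
    c=f[:-1]; a=cv2.imread(f'pics/{f}.png'); u,v=px(c,[.493,-.075,.08]).astype(int)
    rows.append(cv2.resize(a[v-25:v+25,u-30:u+30],None,fx=6,fy=6,interpolation=2))
cv2.imwrite('pics/c5.png',np.vstack([np.hstack(rows[:2]),np.hstack(rows[2:])]))
E
```

```text
time: 38.45
position: [0.4945, -0.0595, 0.2579]
tool_rot: [3.115, -0.407, 0.004]
ft_force: [0.6, 0.5, 0.0]
grip_width: 0.78
grip_force: 0.0
time: 39.08
position: [0.4291, -0.3028, 0.2557]
tool_rot: [3.114, -0.407, 0.002]
ft_force: [0.2, -0.7, 0.7]
grip_width: 0.779
grip_force: 0.0
t 39.08 p [ 0.4291 -0.3028  0.2557] f [ 0.2 -0.7  0.7] w 67.8 gf 0.0
handle [ 0.6006 -0.0505  0.1202] 195
handle [ 0.6038 -0.0517  0.1195] 130
```

View pics/c5.png

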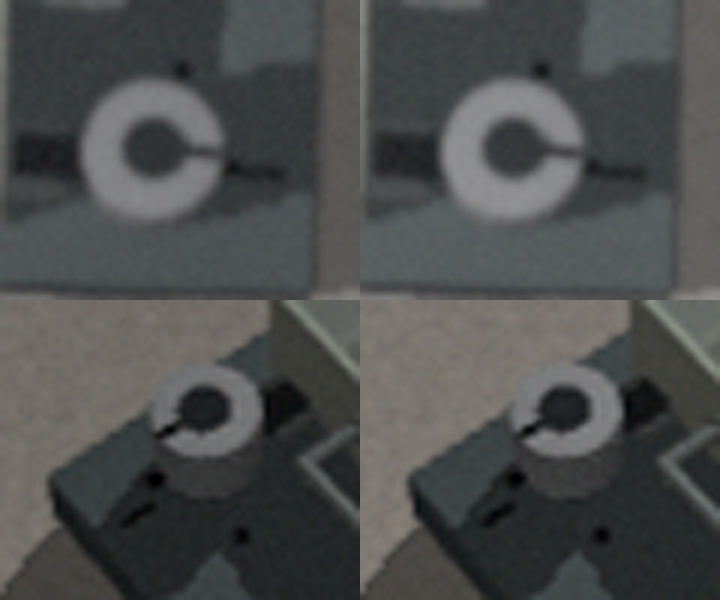

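The pointer meets the locked bar exactly as at the start (left is before, right is now). One last overall look.

View pics/scene5.png

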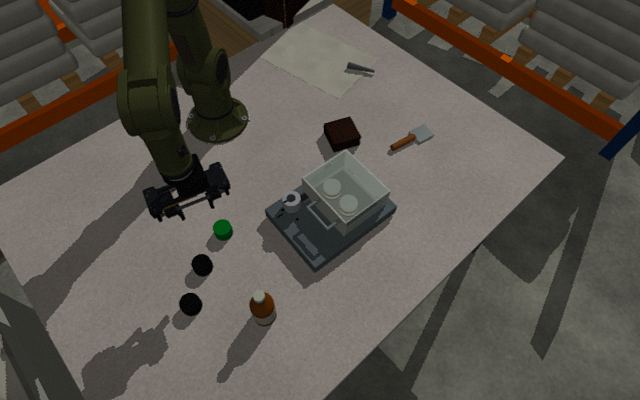

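Jars are in the closed hood at (331,188) and (348,204), and everything else is where it was. Handing in.

```bash
python3 -c "
from bench import ctrl
print(ctrl.close_job())"
```

```text
the job is handed in; nothing more can be done
None
```

I handed the job in at about 39 s: both amber jars found on the bench stand upright on the shaker's tray, the hood is down on its stop, the collar is back at its locked mark, and the bottle, tiles, scraper and look-alikes were left untouched.

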